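Gauge a brass blank in the bench thickness gauge

ROBOT

A 6-joint arm with a two-finger parallel gripper is mounted at the origin on a cart in front of the work surface, level with it; the furniture and walls round the work are solid. World frame = base frame: x ahead of the robot, y to its left, z up, the work surface at z = 0. Lengths are in m, angles in degrees, forces in N, time in s.
With the tool pointing down it reaches from about 0.4 to 0.825 m from the base axis. Payload 7 kg.
Tool frame: the origin (TCP) lies at the very end of the fingers, on their centre line; the grasp point (between the pads) lies 19 mm behind it (grasp_offset is the x of the grasp point in the tool frame, in m); x points along the fingers, y is the direction in which the jaws open and shut, and the axes are right-handed (so a half turn about x gives the same grasp; the last joint's range is limited). The gripper opens to 88 mm and grips with 3 to 60 N. Pads are 19 mm wide; open, the fingers measure 130 mm over their backs; the gripper's body (78 mm by 193 mm) begins 47 mm behind the grasp point.
Start: joints at [-54.54, 20.546, 0.682, 0, -70.136, -16.507], TCP at [0.219, -0.638, 0.2] pointing down, gripper open.
Joint ranges: [-176.03, 176.03], [-82.01, 121.73], [-58.28, 71.71], [-173.87, 95.51], [-174.79, -0.11], [-173.66, 173.66]. Speed limits (degrees/s): [136.94, 136.94, 172.46, 180, 180, 180].

INTERFACE

Orientations are given as [roll, pitch, yaw] about the fixed x, y, z axes, in that order (R = Rz(yaw) Ry(pitch) Rx(roll)).
In Python, from plant import get_obs, snapshot, close_job, grasp_offset gives the robot as it stands.
- The arm moves only by the tool carry_out, never from a script. Its argument "series" is a list that holds one entry, the list of rows, each a list of 6 numbers: the shift along the tool's x, y, z in mm, then the turn, a rotation vector about the tool's x, y, z in degrees. A call has 1 to 10 rows; each row is the pose to reach, as a shift and turn from the pose commanded when the call began, along the tool's axes at that moment; what a row does not reach only later rows make up. A row lasts 1/8 s, in which the tool goes at most 62.5 mm and 10.7 degrees, less where a joint would pass 70% of its speed; a pose out of reach is approached as far as the arm can. A call with a gripper value outside its range is refused whole. "hand" is the gripper's target within -1 to 1 (shut at 1, half-way at 0, fully open at -1), set as the call begins (left out, the last holds). The fingers move at their own pace and stop on an object; the grip force is fixed at half the most. Time passes only in rows, so rows that repeat a pose let the fingers close. It gives the time, the measured TCP pose, the force and the opening at its end, in the units of the state.
- get_obs(): the state, without advancing time (a new reading comes with each control period).
- snapshot(name): name is "scene" or "top" or "wrist"; returns a dict with "color" (480x640x3 uint8, red, green, blue), "fx", "fy", "cx", "cy" (pixels), "dist_coeffs" ([k1, k2, p1, p2, k3] as OpenCV has them; the pictures are not rectified), "eye" and "attitude" of the camera in the world. Camera axes: x right, y down, z forward; pixel columns grow to the right and rows downward; lengths in m; the calibration is good to about 2 mm. A picture is of the moment at which its call begins. There is no depth.
- close_job(): hands the job in, once; it reports no verdict.
The state is a dict: "clock": time; "joint_pos": joint angles; "qvel": joint speeds; "tau": joint torques, N m; "tool_pos": TCP position; "orientation": TCP orientation; "force": force on the tool from outside, world axes, zero at the start; "moment": the same for the moment, N m; "opening": finger opening in m.
Only numpy, scipy, OpenCV 4.12 (cv2) and the standard library are available. Lean on these libraries where they do the work, as an engineer would, in place of code of your own. Each camera call takes 0.05 s, during which the arm holds its last target.

TASK

Raise the lift lever of the bench thickness gauge fully, push the brass blank along the bed between the guide rails until it is home against the end stop, then lower the lever fully so that the foot presses on the blank. Then turn the knurled ratchet cap on top clockwise until its clutch slips a few clicks (about a quarter turn of slip is plenty), and let go; leave the other tools where they lie.

Things in the scene. Friction and masses are not known exactly. Their poses are not given: they have to be found in the camera images.
- gauge: Bench thickness gauge, grey casting fixed to the table, 245 x 92 mm. Origin: on the table under the vertical spindle axis; x points from its open front to the column at its back, y to its left, z up. A steel bed, top 15 mm up, spans x = -148 to +92, y = -42 to +42 mm. Head: x = -21 to +80, y = -21 to +21, z = 61 to 98 mm; column: x = 53 to 87, 50 mm wide, 114 mm high.
- lift_lever (a joint): Lift lever on the right (-y) cheek of the head: 0 = fully lowered, 1.05 rad = fully raised. Pivot along the gauge's y at x = 0, z = 80 mm; arm 70 mm. At angle q the arm points to the front (-x), (0.45 + q) rad above level; raised it is nearly upright. It stays where left (friction 0.13 N m) and lifts spindle, foot, thimble and cap 22 mm over its travel.
- lever_bar (a point): Middle of the lever's finger bar: a round steel bar 10 mm in diameter at the end of the lever arm, parallel to the gauge's y axis, from y = -28 to -68 mm (this point at y = -47 mm).
- blank_centre (a point): Centre (half-way up) of the loose brass blank, 100 x 45 x 10 mm, about 0.4 kg, lying flat on the bed in front of the head, long side along x. Home: far end against the end stop, i.e. centre at x = -28 mm, y = 0 in the gauge frame.
- blank: The same brass blank; origin at the centre of its underside, x along its length, z up.
- foot: Round steel foot, 24 mm in diameter, under the head on the spindle axis; origin at the centre of its flat underside. Lowered on an empty bed it is 22 mm above the table, so a blank (top at 25 mm) cannot pass; raised, 44 mm. A spring lets it give 8 mm and press on the blank with about 4 N.
- cap_centre (a point): Centre of the knurled ratchet cap: an upright steel cylinder 22 mm in diameter and 34 mm high on the spindle axis, the topmost part of the gauge; this point is 17 mm below its top (127 mm above the table when the lever is lowered).
- thimble (a joint): Turn of the thimble (25 mm ring under the cap) and its spindle screw: grows clockwise seen from above, 1.0 rad = spindle closed on the blank (it stops there). The cap carries it along until then.
- ratchet_cap (a joint): Slip of the cap on the thimble, 0 at the start; it grows only when the cap is turned clockwise after the thimble has stopped (clutch torque about 0.05 N m) and never goes back below 0.
- cork_block: Bystander: plain cork block, 57 x 77 mm, 32 mm high; origin under its centre.
- loupe: Bystander: black eye loupe cup, 41 mm in diameter, 34 mm high; origin under its centre.
- punch_12: Bystander: short square steel tool blank lying flat, 39 x 90 x 7 mm; origin under the centre.
- punch_11: Bystander: steel punch lying flat, 110 mm long, 9 mm thick; origin under the centre.
- graver_7: Bystander: engraving burin with a turned handle, lying, 172 mm long, 33 mm high; origin under the centre.
- stop (a point): Middle of the foot of the end stop's face on the bed, x = +22 mm in the gauge frame; the stop is 65 mm wide and 9 mm high. Two guide rails, 6 mm high and 49 mm apart, run in front of it from x = +24 to -48 mm and flare out to x = -74 mm (about 68 mm apart there).
Things that resemble listed ones, but are neither listed nor needed, are in the scene too. Of the things shaped like the blank, the brass one is meant.

How it is judged (in metres and radians):
On the way, in this order (a step that is already met when the one before it is completed fails the run):
1. the lift lever is raised (value of joint lift_lever above 0.95 rad), for 0.2 s.
2. with the lever raised, the blank is home against the end stop between the rails (value of joint lift_lever above 0.9 rad and x of blank_centre in the frame of gauge above -0.031 m and angle between the x axis of blank and the x axis of gauge, either way round below 0.1 rad), for 0.2 s.
3. the lever is lowered and the foot rests on the blank (value of joint lift_lever below 0.08 rad and contact force between foot and blank above 1 N), for 0.2 s.
4. the ratchet cap is turned until the thimble stops and the clutch slips (value of joint thimble above 0.95 rad and value of joint ratchet_cap above 0.2 rad), for 0.1 s.
At the end, for the whole second after the job is handed in: The blank lies at rest on the bed between the rails, within 4 mm of the end stop and straight to 0.1 rad; the lever is lowered (below 0.08 rad) with the foot pressing on the blank (over 1 N); the thimble is closed (over 0.95 rad) and the cap has slipped on it by more than 0.2 rad (all of step 3 and all of step 4 and x of blank_centre in the frame of gauge above -0.032 m and angle between the x axis of blank and the x axis of gauge, either way round below 0.1 rad and linear speed of blank below 0.02 m/s); the robot touches nothing.
It fails at once if a bystander is moved by more than 30 mm (distance of any of cork_block, loupe, punch_12, punch_11, graver_7 from where it was at the start of the episode above 0.03 m).
It also fails if it takes over 66 s, if anything falls off the work surface, if the arm or the gripper's body presses on something with over 40 N, if the wrist force passes 120 N, or if a joint passes its speed limit or range.

## Working session

There is one attempt and no reset: what is moved stays moved. The work goes in short steps, Python scripts to look and compute and a tool call to move; the robot and the scene stay as the last step left them, time stands still between calls to the robot, and variables do not carry over. Pictures are saved under pics/ and viewed, and the job is handed in when it is done.

Besides the shell and the picture viewer there is one more tool, called after "Emit:" as name(argument=value, ...), one argument or row to a line, values as JSON. carry_out: Moves the arm, as the interface text tells. Its arguments: {"type":"object","properties":{"series":{"type":"array","items":{"type":"array","items":{"type":"array","items":{"type":"number"}}}},"hand":{"type":"number"}},"required":["series"]}

```bash
ls; mkdir -p pics
python3 - <<'E'
from plant import get_obs, snapshot, grasp_offset
import cv2
print(get_obs(), grasp_offset)
for n in ["scene","top","wrist"]:
    s=snapshot(n)
    cv2.imwrite(f"pics/{n}0.png",s["color"][:,:,::-1])
    print(n,{k:v for k,v in s.items() if k!="color"})
E
```

```text
pics
{'clock': 0.0, 'joint_pos': array([-5.45397062e+01,  2.05902891e+01,  6.36560214e-01, -2.10814538e-02,
       -7.01360828e+01, -1.65067940e+01]), 'qvel': array([ 9.58416728e-02, -7.12154851e-03,  1.04105945e-01,  3.70639753e-07,
        7.95302037e-02,  3.26073913e-02]), 'tau': array([ 4.10064797e-05, -5.82729757e+01,  2.93056798e+01,  6.99726015e+00,
        7.00436009e-03, -1.58500002e-04]), 'tool_pos': array([ 0.21905585, -0.63792502,  0.1993538 ]), 'orientation': array([ 94.06465263,  89.90802702, 113.01097368]), 'force': array([ 0.10106281,  0.17709085, -0.03503182]), 'moment': array([-0.0118121 ,  0.00437642, -0.01900707]), 'opening': 0.087504170018503} -0.0188
scene {'fx': 547.1725953305203, 'fy': 547.1725953305203, 'cx': 323.38368192274083, 'cy': 240.26301599611455, 'dist_coeffs': array([0.01189276, 0.        , 0.        , 0.        , 0.        ]), 'eye': array([-0.0163182 , -0.56380283,  0.46972694]), 'attitude': array([-111.70279426,    0.38778969,  -43.76492172])}
top {'fx': 545.3327272261523, 'fy': 545.3327272261523, 'cx': 316.8401425583187, 'cy': 251.41380702407807, 'dist_coeffs': array([0.04444442, 0.        , 0.        , 0.        , 0.        ]), 'eye': array([0.48316333, 0.09788061, 1.20722013]), 'attitude': array([-174.39268913,   -1.42133159,  -91.57713565])}
wrist {'fx': 364.4029816538385, 'fy': 364.4029816538385, 'cx': 319.5645952018839, 'cy': 235.49502983490441, 'dist_coeffs': array([0.02378263, 0.        , 0.        , 0.        , 0.        ]), 'eye': array([ 0.15360538, -0.660814  ,  0.38421172]), 'attitude': array([ 1.64912217e+02, -1.01368882e-01,  1.08950873e+02])}
```

View pics/scene0.png

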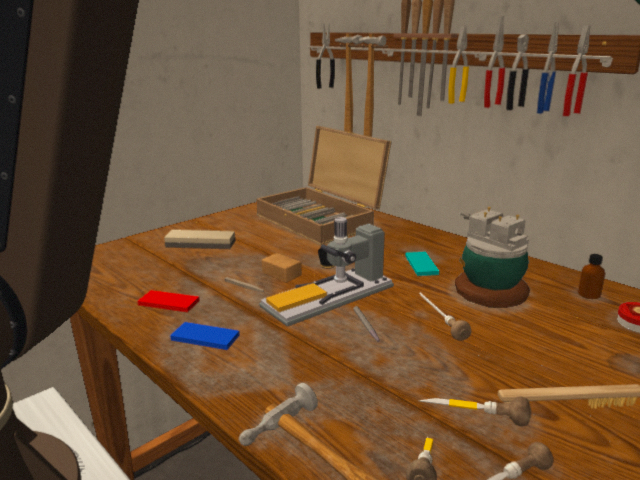

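View pics/top0.png

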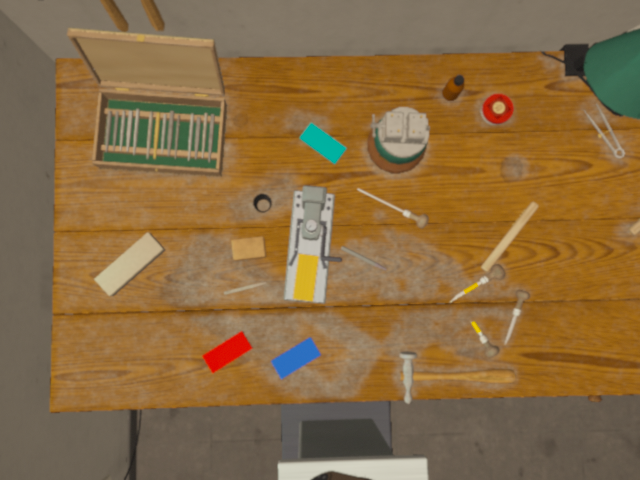

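View pics/wrist0.png

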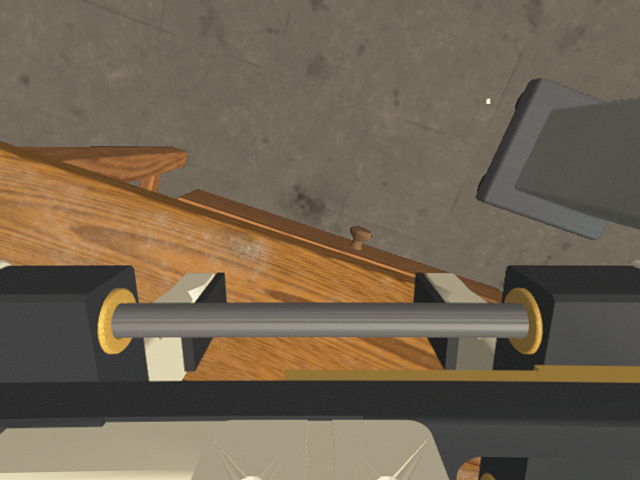

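```bash
cat > h.py <<'E'
import numpy as np, cv2
from scipy.spatial.transform import Rotation as R
from plant import get_obs, snapshot
def rot(a): return R.from_euler('xyz',a,degrees=True).as_matrix()
def K(s): return np.array([[s['fx'],0,s['cx']],[0,s['fy'],s['cy']],[0,0,1]])
def ray(s,uv):
    p=cv2.undistortPoints(np.array(uv,float).reshape(-1,1,2),K(s),s['dist_coeffs']).reshape(-1,2)
    d=np.c_[p,np.ones(len(p))]@rot(s['attitude']).T
    return s['eye'],d/np.linalg.norm(d,axis=1)[:,None]
def atz(s,uv,z):
    e,d=ray(s,uv); return e+d*((z-e[2])/d[:,2])[:,None]
def proj(s,P):
    M=rot(s['attitude']); P=np.array(P,float).reshape(-1,3)
    rv=cv2.Rodrigues(M.T)[0]; return cv2.projectPoints(P,rv,-M.T@s['eye'],K(s),s['dist_coeffs'])[0].reshape(-1,2)
def tri(l):
    A=np.zeros((3,3));b=np.zeros(3)
    for s,uv in l:
        e,d=ray(s,[uv]);Q=np.eye(3)-np.outer(d[0],d[0]);A+=Q;b+=Q@e
    x=np.linalg.solve(A,b)
    return x,[np.linalg.norm(np.cross(x-s['eye'],ray(s,[uv])[1][0])) for s,uv in l]
def crop(s,x0,y0,x1,y1,f,name):
    c=s['color'][y0:y1,x0:x1,::-1]; cv2.imwrite(name,cv2.resize(c,None,fx=f,fy=f,interpolation=cv2.INTER_CUBIC))
def save(s,n): cv2.imwrite(n,s['color'][:,:,::-1])
E
python3 - <<'E'
from h import *
import pickle
t=snapshot('top');s=snapshot('scene'); pickle.dump((t,s),open('v0.pkl','wb'))
crop(t,270,170,370,320,4,'pics/topc.png'); crop(s,250,205,410,325,5,'pics/scenec.png')
E
```

```text
(no output)
```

View pics/topc.png

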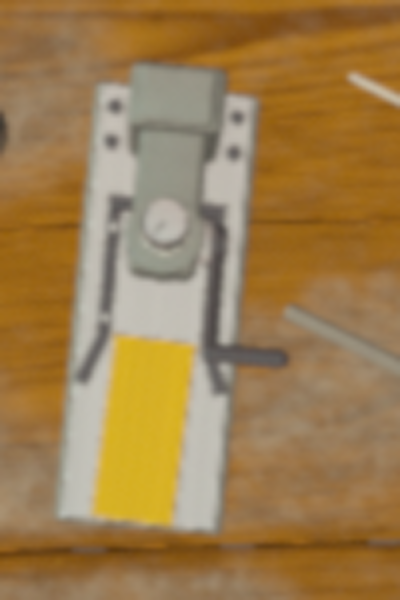

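View pics/scenec.png

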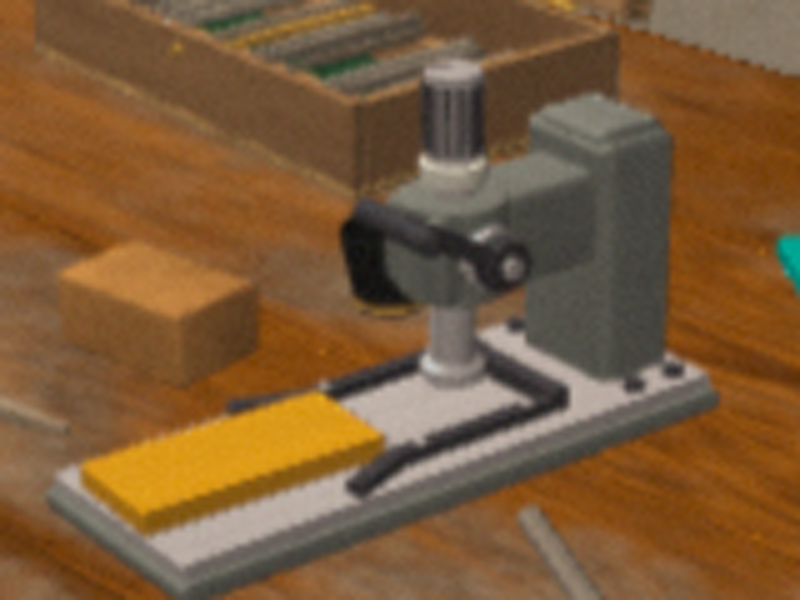

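```bash
cat > fit.py <<'E'
from h import *
import pickle
from scipy.optimize import least_squares
t,s=pickle.load(open('v0.pkl','rb'))
def T(u,v): return (270+(u+.5)/4-.5,170+(v+.5)/4-.5)
def S(u,v): return (250+(u+.5)/5-.5,205+(v+.5)/5-.5)
obs=[(t,(-148,42,15),T(60,517)),(t,(-148,-42,15),T(216,527)),(t,(92,42,15),T(100,85)),(t,(92,-42,15),T(256,100)),(t,(0,0,144),T(163,222)),
(s,(-148,42,15),S(62,472)),(s,(-148,-42,15),S(186,572)),(s,(92,-42,15),S(710,386)),(s,(0,0,144),S(453,66)),
(t,(53,25,114),T(130,127)),(t,(87,25,114),T(133,67)),(t,(87,-25,114),T(226,70))]
def W(x,P):
    c,sn=np.cos(x[2]),np.sin(x[2]);P=np.array(P)/1000
    return np.array([x[0]+c*P[0]-sn*P[1],x[1]+sn*P[0]+c*P[1],P[2]+x[3]])
def f(x): return np.concatenate([proj(v,W(x,P))[0]-uv for v,P,uv in obs])
r=least_squares(f,[.55,.1,0,0]); 
print(r.x,np.rad2deg(r.x[2])); print(r.fun.reshape(-1,2).round(1))
x=r.x
# blank corners at z .025
b=atz(t,[T(115,337),T(194,345),T(173,525),T(94,514)],.025); c,sn=np.cos(x[2]),np.sin(x[2])
bs=atz(s,[S(82,466),S(320,393),S(385,438),S(150,518)],.025)
for q in (b,bs):
    g=(q[:,:2]-x[:2])@np.array([[c,-sn],[sn,c]]); print((g*1000).round(1), (g.mean(0)*1000).round(1))
print('tri cap',tri([(t,T(163,222)),(s,S(453,66))]))
print('tri bar',tri([(t,T(282,359)),(s,S(432,245))]), W(x,(-63,-68,110.4)))
print('blank corner',tri([(t,T(173,525)),(s,S(150,518))]),tri([(t,T(194,345)),(s,S(385,438))]))
E
python3 fit.py
```

```text
[ 6.38591158e-01  7.83520307e-02 -1.16751277e-01 -5.13289574e-04] -6.689355409518208
[[ 0.3  0.5]
 [-0.2  1.4]
 [ 0.6  0.3]
 [-0.7  0.1]
 [ 0.8  0.3]
 [-1.6  0.8]
 [-0.2 -0.4]
 [ 0.5 -2.1]
 [ 0.6  2.2]
 [-1.1 -0.7]
 [-0.3 -2.1]
 [ 0.9 -0.6]]
[[ -47.4   22. ]
 [ -47.9  -21.2]
 [-146.   -18.6]
 [-143.9   24.4]] [-96.3   1.6]
[[-146.4   24.7]
 [ -47.1   20.2]
 [ -50.1  -23.1]
 [-147.9  -21.3]] [-97.9   0.2]
tri cap (array([0.63864488, 0.07998432, 0.14712731]), [np.float64(2.7856041575101e-06), np.float64(2.7856041575746553e-06)])
tri bar (array([0.57162332, 0.02211327, 0.11577165]), [np.float64(0.0009304581804542933), np.float64(0.0009304581804541112)]) [0.56809898 0.01815359 0.10988671]
blank corner (array([0.49129867, 0.07692692, 0.02322726]), [np.float64(0.00013657901150394171), np.float64(0.000136579011503925)]) (array([0.58840715, 0.06306483, 0.02355952]), [np.float64(0.0004135718938913806), np.float64(0.00041357189389136517)])
```

```bash
cat > g.py <<'E'
from h import *
G=[0.6386,0.0785,-6.7]   # x,y,yaw
def g2w(p):
    a=np.deg2rad(G[2]);c,s=np.cos(a),np.sin(a);p=np.array(p,float)/1000
    return np.array([G[0]+c*p[0]-s*p[1],G[1]+s*p[0]+c*p[1],p[2]])
def w2g(p):
    a=np.deg2rad(G[2]);c,s=np.cos(a),np.sin(a);d=np.array(p[:2])-G[:2]
    return 1000*np.array([c*d[0]+s*d[1],-s*d[0]+c*d[1],p[2]])
def down(yawdeg):  # tool x down, tool y at yawdeg in gauge frame
    a=np.deg2rad(yawdeg+G[2]); y=np.array([np.cos(a),np.sin(a),0]);x=np.array([0,0,-1.]);return np.c_[x,y,np.cross(x,y)]
def mv(p,yaw,o=None):
    o=o or get_obs(); M=rot(o['orientation']); d=M.T@(g2w(p)-o['tool_pos'])*1000
    rv=R.from_matrix(M.T@down(yaw)).as_rotvec(degrees=True); return d.round(1),rv.round(2)
def st():
    o=get_obs();M=rot(o['orientation']); print('t',round(float(o['clock']),2),'tcp g',w2g(o['tool_pos']).round(1),'F',o['force'].round(1),'open',round(o['opening'],4),'q',o['joint_pos'].round(1))
    print('tool axes in gauge: y',np.rad2deg(np.arctan2(M[1,1],M[0,1])).round(2)-G[2],'xz',M[2,0].round(4)); return o
E
python3 - <<'E'
from g import *
o=st(); print(rot(o['orientation']).round(3))
e=snapshot('wrist'); print((rot(o['orientation']).T@(e['eye']-o['tool_pos'])).round(4))
for y in (0,180): print(y,mv((-63,-50,200),y))
E
```

```text
t 0.25 tcp g [-333.  -760.7  199.8] F [ 0.6 -0.6  0.1] open 0.0877 q [-54.5  20.6   0.7  -0.  -70.1 -16.5]
tool axes in gauge: y 115.65 xz -1.0
[[-0.    -0.325  0.946]
 [ 0.001  0.946  0.325]
 [-1.     0.001 -0.   ]]
[-1.848e-01 -1.000e-04 -6.930e-02]
0 (array([2.000e-01, 5.238e+02, 5.511e+02]), array([ 1.1565e+02, -3.0000e-02, -2.0000e-02]))
180 (array([2.000e-01, 5.238e+02, 5.511e+02]), array([-6.435e+01,  1.000e-02, -3.000e-02]))
```

Emit:
carry_out(
  series=[
    [[0,62,65,-10,0,0],[0,120,126,-20,0,0],[0,180,189,-30,0,0],[0,239,251,-40,0,0],[0,297,312,-50,0,0],[0,355,373,-60,0,0],[0,413,434,-64.3,0,0],[0,470,494,-64.3,0,0],[0,524,551,-64.3,0,0],[0,524,551,-64.3,0,0]],
  ],
  hand=0.3,
)

```text
clock: 1.55
tool_pos: [0.5083, -0.0818, 0.2007]
orientation: [-74.1, 89.9, 9.2]
force: [1.2, -0.5, 0.2]
opening: 0.0307
```

Run:
```python
from g import *
st(); print(mv((-63,-50,200),180)); s=snapshot('wrist'); save(s,'pics/w1.png')
print(proj(s,[g2w((-63,-28,110)),g2w((-63,-68,110)),g2w((0,0,144)),g2w((-148,-42,15)),g2w((-148,42,15))]))
```

```text
t 1.55 tcp g [-110.7 -174.4  200.7] F [ 1.2 -0.5  0.2] open 0.0307 q [ 12.7   5.3 -19.3   0.  -65.4 -19.5]
tool axes in gauge: y 179.97 xz -1.0
(array([  0.8, -47.7, 124.5]), array([-0.03,  0.02,  0.06]))
[[266.13133837 391.00010824]
 [264.43347744 350.64089743]
 [182.92389569 449.94557749]
 [353.47973869 323.26005972]
 [351.87779839 387.72904954]]
```

View pics/w1.png

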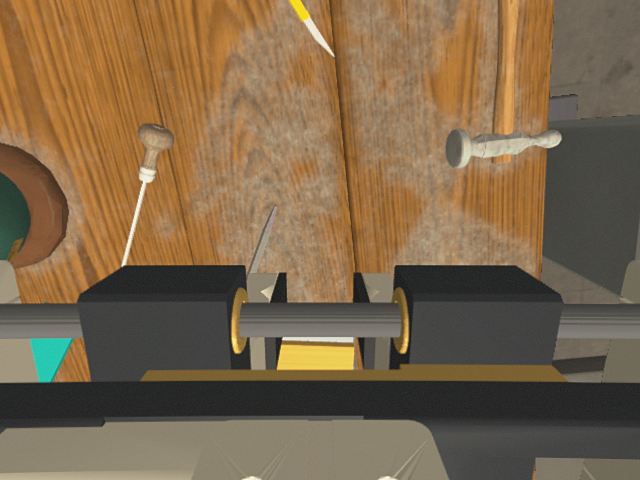

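Emit:
carry_out(
  series=[
    [[0,-20,55,0,0,0],[0,-40,105,0,0,0],[0,-48,124.5,0,0,0],[0,-48,124.5,0,0,0],[0,-48,124.5,0,0,0]],
  ],
)

```text
clock: 2.22
tool_pos: [0.5693, 0.0333, 0.2002]
orientation: [112.2, 90.0, -164.6]
force: [-0.7, 0.2, -0.2]
opening: 0.0308
```

Run:
```python
from g import *
st(); print(mv((-63,-50,100),180)); s=snapshot('scene'); t=snapshot('top')
crop(s,230,100,430,340,2.5,'pics/s2.png'); save(t,'pics/t2.png')
```

```text
t 2.23 tcp g [-63.6 -53.  200.2] F [-0.7  0.2 -0.2] open 0.0308 q [ 23.   10.8 -12.8  -0.  -66.5 -29.8]
tool axes in gauge: y 179.92 xz -1.0
(array([100.2,  -0.6,   3. ]), array([-0.08, -0.01, -0.03]))
```

View pics/s2.png

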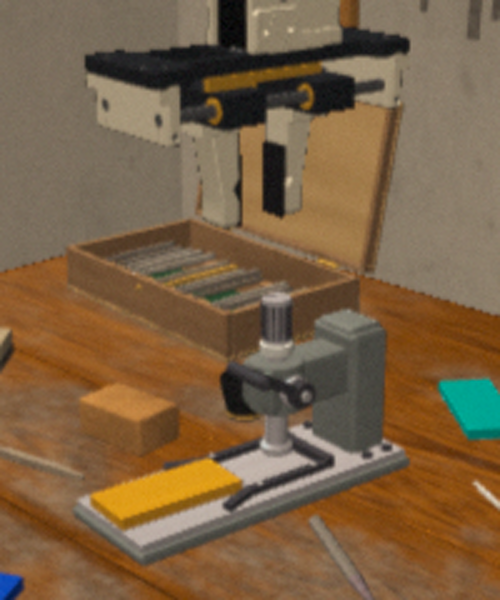

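Run:
```python
from g import *
o=st(); s=snapshot('scene');t=snapshot('top')
for v,(a,b,f) in ((s,(230,100,2.5)),): print((proj(v,[o['tool_pos'],g2w((-63,-28,110)),g2w((-63,-68,110)),g2w((-63,-53,110))])-[a,b])*f)
# finger tip edges
for dx in (-15.4,15.4,-27,27):
  for dy in (-9.5,9.5): print(dx,dy,((proj(s,[g2w(w2g(o['tool_pos'])+[dx,dy,0])])-[230,100])*2.5).round(0))
crop(s,290,120,370,220,6,'pics/s3.png')
```

```text
t 2.33 tcp g [-63.4 -53.2 200.5] F [0.8 0.  0.2] open 0.0304 q [ 23.   10.7 -12.8   0.  -66.5 -29.8]
tool axes in gauge: y 179.89 xz -1.0
[[252.17507273 258.36151647]
 [230.11565717 376.43320839]
 [266.68296782 395.01181155]
 [252.69027036 387.9025299 ]]
-15.4 -9.5 [[242. 267.]]
-15.4 9.5 [[224. 259.]]
15.4 -9.5 [[280. 257.]]
15.4 9.5 [[262. 250.]]
-27 -9.5 [[227. 270.]]
-27 9.5 [[209. 263.]]
27 -9.5 [[294. 254.]]
27 9.5 [[276. 247.]]
```

View pics/s3.png

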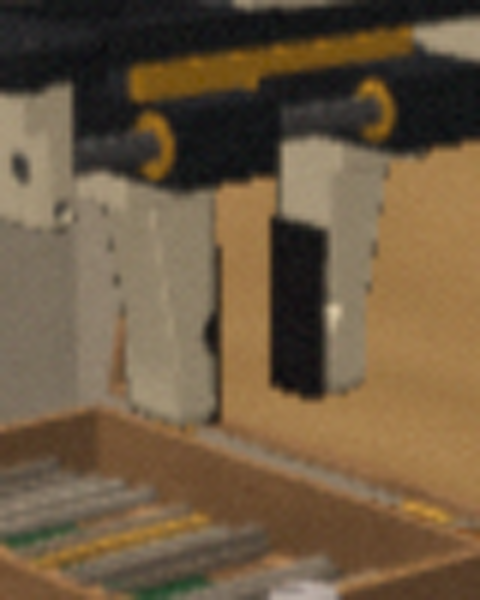

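Run:
```python
from g import *
o=st(); t=snapshot('top'); crop(t,220,150,420,300,4,'pics/t3.png')
for z in (0.2,0.225,0.4):
  p=o['tool_pos'].copy();p[2]=z; print(z,(proj(t,[p])-[220,150])*4)
```

```text
t 2.42 tcp g [-63.3 -53.1 200.6] F [-0.   0.5 -0.2] open 0.0309 q [ 23.   10.7 -12.8   0.  -66.5 -29.8]
tool axes in gauge: y 179.89 xz -1.0
0.2 [[467.7644299  428.92936126]]
0.225 [[471.1602037  424.12043443]]
0.4 [[500.75061473 382.2197142 ]]
```

View pics/t3.png

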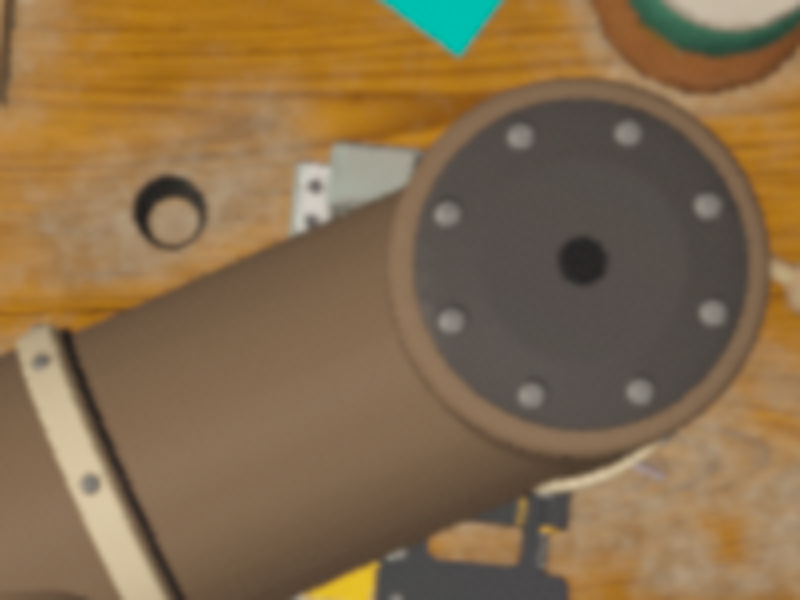

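Run:
```python
from g import *
o=st(); w=snapshot('wrist'); M=rot(o['orientation'])
for x in (0,-20,-40,-60):
  print(x,[proj(w,[o['tool_pos']+M@np.array([x,y,z])/1000])[0].round(0) for y in (-15,15) for z in (-9.5,9.5)])
crop(w,200,230,440,400,3.3,'pics/w3.png')
s=snapshot('scene')
# camera sanity: project base-related? table edge pts
```

```text
t 2.48 tcp g [-63.2 -52.9 200.6] F [0.3 0.4 1. ] open 0.0303 q [ 23.   10.7 -12.8   0.  -66.5 -29.8]
tool axes in gauge: y 179.89 xz -1.0
0 [array([292., 254.]), array([293., 287.]), array([349., 254.]), array([348., 287.])]
-20 [array([289., 267.]), array([290., 304.]), array([352., 267.]), array([351., 304.])]
-40 [array([285., 283.]), array([286., 324.]), array([356., 283.]), array([355., 324.])]
-60 [array([281., 304.]), array([282., 349.]), array([361., 304.]), array([360., 349.])]
```

View pics/w3.png

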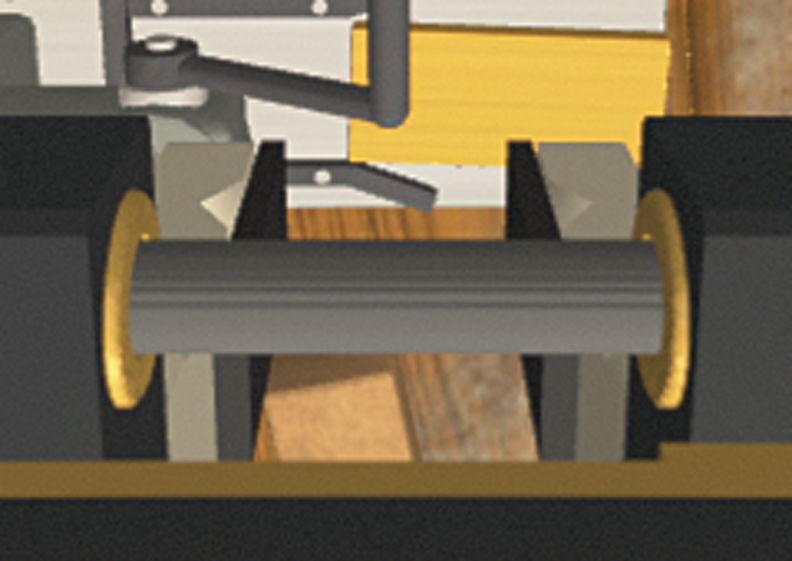

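Run:
```python
from g import *
o=st(); w=snapshot('wrist'); s=snapshot('scene')
for a,b in (((354,273),(326.3,189.7)),((286,273),(344,186))):
  x,e=tri([(w,a),(s,b)]); print(w2g(x),e)
# bar end in wrist: crop(388,120)
wb=(200+390/3.3,230+115/3.3)
print(wb,w2g(atz(w,[wb],.110)[0]),w2g(atz(w,[wb],.105)[0]), proj(w,[g2w((-63,-68,110)),g2w((-63,-28,110)),g2w((-148,-42,15))]))
save(w,'pics/w4.png')
```

```text
t 2.58 tcp g [-63.1 -52.6 200.5] F [ 0.1 -0.9  0.4] open 0.0305 q [ 23.   10.8 -12.8  -0.  -66.5 -29.8]
tool axes in gauge: y 179.91 xz -1.0
[-78.70971562 -61.79559454 227.87529545] [np.float64(0.0002410103509506807), np.float64(0.0002410103509507184)]
[-46.42414262 -63.29418799 228.74204368] [np.float64(0.0012993113749020734), np.float64(0.0012993113749020075)]
(318.1818181818182, 264.8484848484849) [-61.40570354 -23.77070091 110.        ] [-61.3773969  -21.98101187 105.        ] [[320.11456805 210.45293388]
 [320.16994855 259.83046986]
 [402.09604666 217.20708716]]
```

View pics/w4.png

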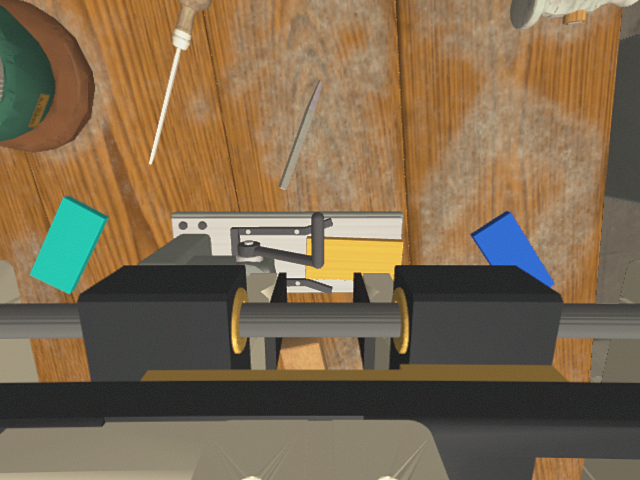

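Emit:
carry_out(
  series=[
    [[50,0,-2,0,0,0],[95,-1,-2,0,0,0],[125,-1,-2,0,0,0],[130,-1,-2,0,0,0],[130,-1,-2,0,0,0]],
  ],
)

```text
clock: 3.3
tool_pos: [0.5712, 0.0321, 0.0709]
orientation: [-99.7, 90.0, -16.5]
force: [-0.5, -0.2, 1.1]
opening: 0.0306
```

Run:
```python
from g import *
o=st(); s=snapshot('scene'); crop(s,250,140,410,300,3.7,'pics/s5.png')
w=snapshot('wrist'); crop(w,200,150,440,330,3.3,'pics/w5.png')
```

```text
t 3.3 tcp g [-61.5 -54.   70.9] F [-0.5 -0.2  1.1] open 0.0306 q [ 22.8  17.7 -22.1   0.  -50.2 -29.6]
tool axes in gauge: y 179.97 xz -1.0
```

View pics/s5.png

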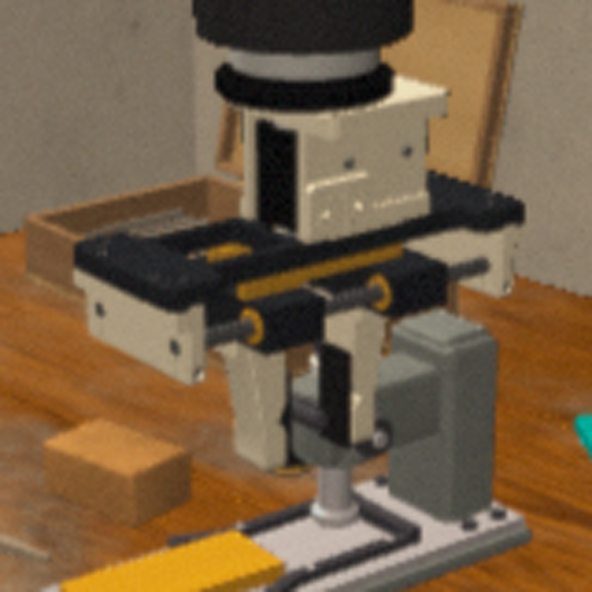

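View pics/w5.png

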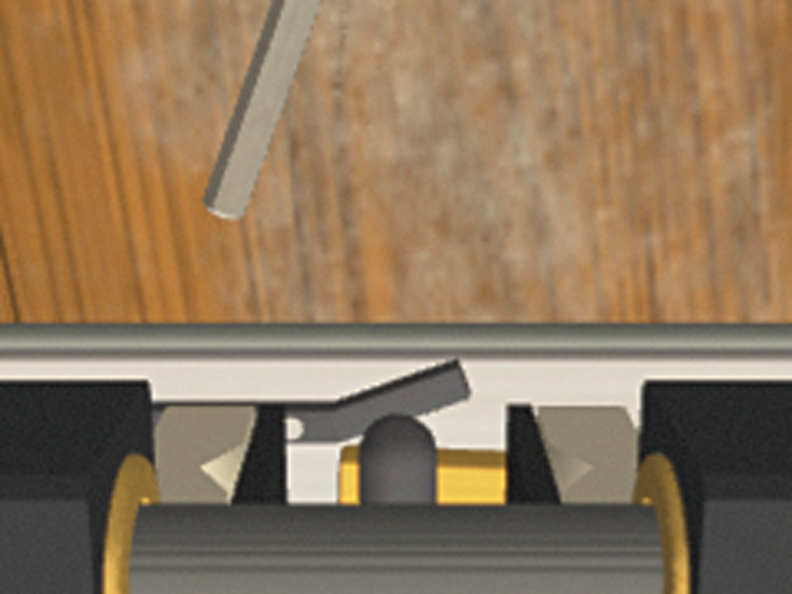

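Emit:
carry_out(
  series=[
    [[0,-9,0,0,0,0],[-8,-14,0,0,0,0],[-15,-20,0,0,0,0],[-22,-26.5,0,0,0,0],[-26,-32,0,0,0,0],[-30,-38,0,0,0,0],[-33,-44,0,0,0,0],[-36,-50.5,0,0,0,0],[-38,-57,0,0,0,0],[-39,-63,0,0,0,0]],
  ],
)

```text
clock: 4.65
tool_pos: [0.6337, 0.0244, 0.1098]
orientation: [-87.2, 90.0, -3.9]
force: [-2.9, -0.2, 3.0]
opening: 0.0307
```

Run:
```python
from g import *
o=st(); s=snapshot('scene'); crop(s,250,140,410,300,3.7,'pics/s6.png')
w=snapshot('wrist'); crop(w,200,150,440,330,3.3,'pics/w6.png')
```

```text
t 4.65 tcp g [  1.5 -54.3 109.8] F [-2.9 -0.2  3. ] open 0.0307 q [ 19.8  20.7 -11.6   0.  -57.7 -26.6]
tool axes in gauge: y 179.95 xz -1.0
```

View pics/s6.png

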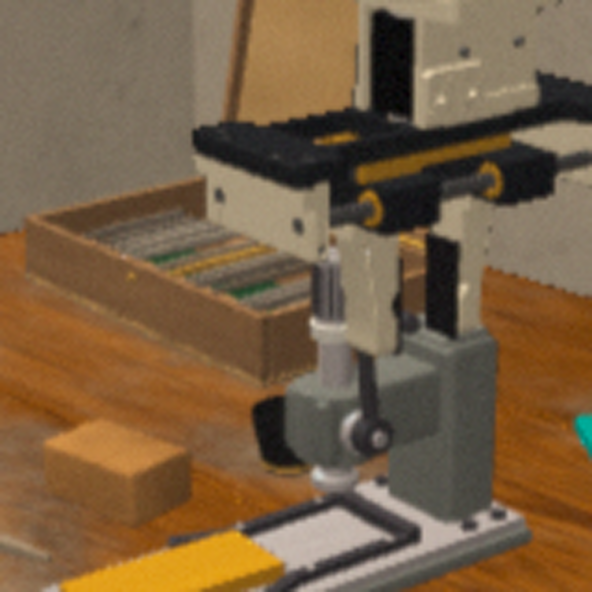

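View pics/w6.png

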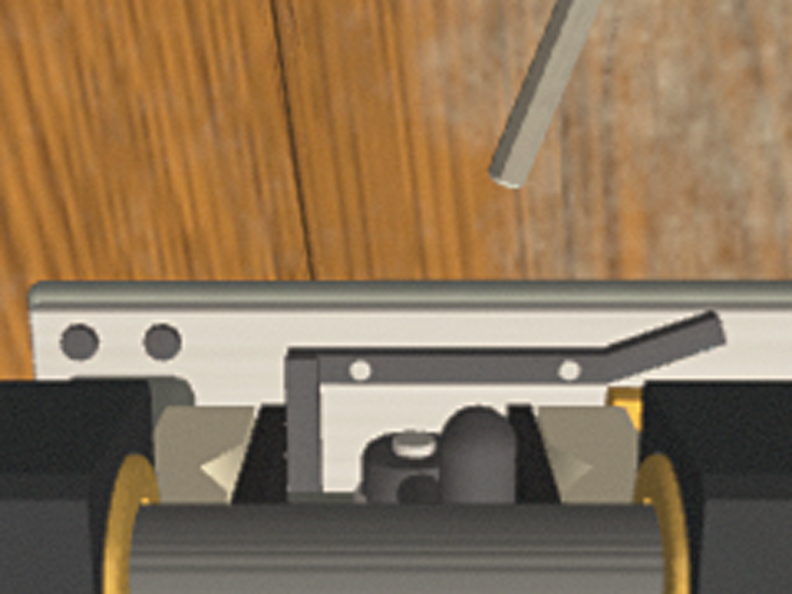

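Emit:
carry_out(
  series=[
    [[0,-2,0,0,0,0],[0,-4,0,0,0,0],[0,-5,0,0,0,0],[0,-5,0,0,0,0]],
  ],
)

```text
clock: 5.25
tool_pos: [0.6369, 0.0241, 0.109]
orientation: [98.1, 89.9, -178.6]
force: [-7.6, 1.5, 3.9]
opening: 0.0307
```

Run:
```python
from g import *
o=st()
```

```text
t 5.25 tcp g [  4.7 -54.2 109. ] F [-7.6  1.5  3.9] open 0.0307 q [ 19.7  21.1 -11.1  -0.  -58.  -26.4]
tool axes in gauge: y 179.95 xz -1.0
```

Emit:
carry_out(
  series=[
    [[0,-2,0,0,0,0],[0,-4,0,0,0,0],[0,-4,0,0,0,0]],
  ],
)

```text
clock: 5.62
tool_pos: [0.6373, 0.0238, 0.1088]
orientation: [97.8, 89.5, -179.0]
force: [-19.7, 5.2, 13.3]
opening: 0.031
```

Run:
```python
from g import *
o=st(); s=snapshot('scene'); crop(s,250,140,410,300,3.7,'pics/s7.png')
```

```text
t 5.62 tcp g [  5.1 -54.5 108.8] F [-19.7   5.2  13.3] open 0.031 q [ 19.5  21.3 -10.6  -0.2 -58.5 -26.2]
tool axes in gauge: y 179.92999999999998 xz -1.0
```

View pics/s7.png

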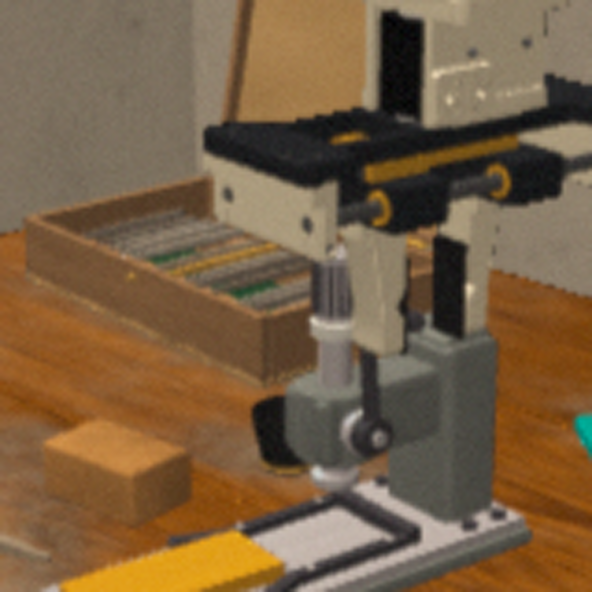

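Emit:
carry_out(
  series=[
    [[0,10,0,0,0,0],[0,10,0,0,0,0],[-45,10,0,0,0,0],[-90,12,0,0,0,0],[-91,60,10,10,0,0],[-91,110,30,20,0,0],[-91,160,50,30,0,0],[-91,188,54,40,0,0],[-91,188,54,50,0,0],[-91,188,54,60,0,0]],
  ],
  hand=1,
)

```text
clock: 6.92
tool_pos: [0.4624, 0.0999, 0.2009]
orientation: [3.2, 89.9, 26.2]
force: [-0.5, -0.2, -0.1]
opening: 0.0004
```

Run:
```python
from g import *
o=st(); s=snapshot('scene'); crop(s,230,120,430,320,3,'pics/s8.png'); print(mv((-178,0,60),90))
```

```text
t 6.92 tcp g [-177.5    0.7  200.9] F [-0.5 -0.2 -0.1] open 0.0004 q [  36.1    1.   -23.9    0.   -65.  -103.2]
tool axes in gauge: y 119.68 xz -1.0
(array([140.8,  -0.2,  -1.1]), array([29.18,  0.12, -0.04]))
```

View pics/s8.png

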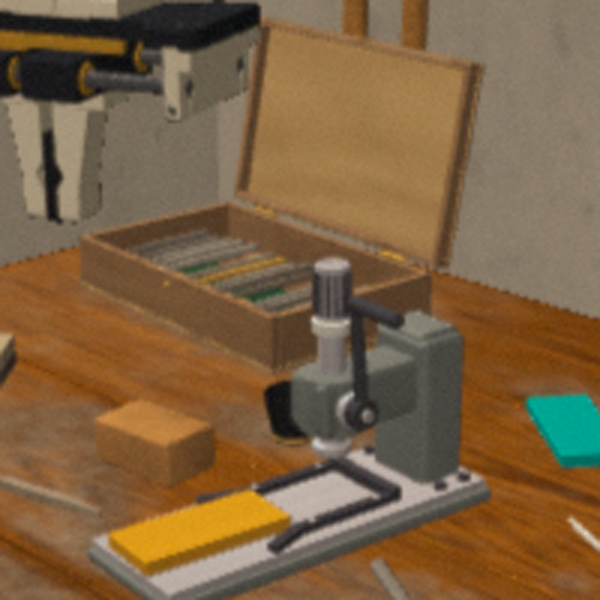

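Run:
```python
from g import *
t=snapshot('top'); crop(t,250,160,410,320,3.7,'pics/t8.png')
```

```text
(no output)
```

View pics/t8.png

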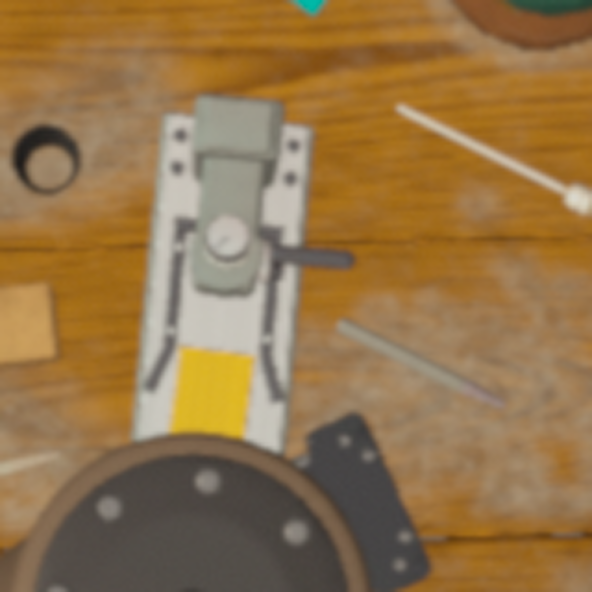

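Emit:
carry_out(
  series=[
    [[0,0,0,10,0,0],[40,0,0,20,0,0],[80,0,0,29.2,0,0],[120,0,0,29.2,0,0],[140,0,-1,29.2,0,0],[140,0,-1,29.2,0,0]],
  ],
)

```text
clock: 7.78
tool_pos: [0.4604, 0.0982, 0.059]
orientation: [-136.3, 89.8, -142.1]
force: [0.7, 1.3, 0.2]
opening: 0.0007
```

Run:
```python
from g import *
o=st(); s=snapshot('scene'); crop(s,200,160,360,320,3.7,'pics/s9.png');w=snapshot('wrist');crop(w,200,150,440,330,3.3,'pics/w9.png')
```

```text
t 7.78 tcp g [-179.3   -1.2   59. ] F [0.7 1.3 0.2] open 0.0007 q [  36.1    9.9  -35.1    0.   -45.1 -131.9]
tool axes in gauge: y 90.94 xz -1.0
```

View pics/s9.png

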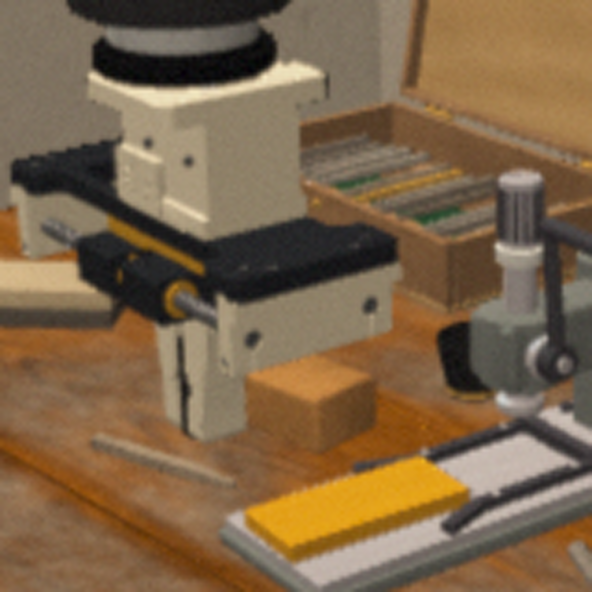

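View pics/w9.png

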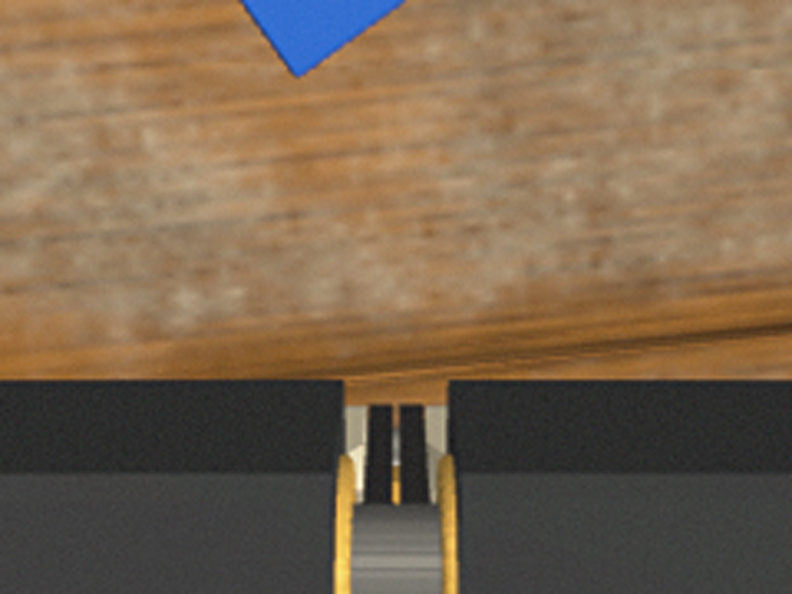

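Run:
```python
from g import *
o=st(); s=snapshot('scene')
p=w2g(o['tool_pos']); print(p)
for z in (59,80,86,92):
  print(z,((proj(s,[g2w((p[0]+dx,p[1]+dy,z)) for dx,dy in ((-9.5,-1),(9.5,-1),(-9.5,-11),(9.5,-11))])-[200,160])*3.7).round(0).tolist())
t=snapshot('top'); 
print('cork',w2g(atz(t,[(247.5,248.5)],.032)[0]), 'punch end', w2g(atz(t,[(225,292),(265,283)],.005)[0]))
print(mv((-165,0,-9),90))
```

```text
t 7.88 tcp g [-1.781e+02 -1.000e-01  6.090e+01] F [0.4 0.4 0.5] open 0.0002 q [  36.1    9.8  -35.     0.   -45.2 -131.9]
tool axes in gauge: y 90.89 xz -1.0
[-1.78089405e+02 -1.46881504e-01  6.08911573e+01]
59 [[192.0, 490.0], [228.0, 478.0], [203.0, 498.0], [240.0, 486.0]]
80 [[189.0, 447.0], [226.0, 435.0], [200.0, 455.0], [238.0, 443.0]]
86 [[188.0, 435.0], [225.0, 423.0], [200.0, 442.0], [237.0, 431.0]]
92 [[187.0, 422.0], [225.0, 411.0], [199.0, 430.0], [237.0, 419.0]]
cork [-46.51362965 132.04857334  32.        ] punch end [-143.65364266  174.08612829    5.        ]
(array([70.4, -0.4, 12.8]), array([ 0.83,  0.1 , -0.07]))
```

Emit:
carry_out(
  series=[
    [[20,0,0,0.85,0,0],[40,0,0,0.85,0,0],[55,0,0,0.85,0,0],[62,0,0,0.85,0,0],[62,0,0,0.85,0,0]],
  ],
)

```text
clock: 8.6
tool_pos: [0.4612, 0.099, -0.0014]
orientation: [33.4, 90.0, 26.6]
force: [0.8, -0.7, 0.7]
opening: 0.0003
```

Run:
```python
from g import *
o=st(); s=snapshot('scene'); crop(s,200,160,360,320,3.7,'pics/s10.png')
print(mv((-160,0,-9),90))
```

```text
t 8.6 tcp g [-178.6   -0.3   -1.4] F [ 0.8 -0.7  0.7] open 0.0003 q [  36.1   15.4  -38.8    0.   -35.8 -132.9]
tool axes in gauge: y 89.93 xz -1.0
(array([ 7.9,  0.2, 18.4]), array([-0.07,  0.04, -0.03]))
```

View pics/s10.png

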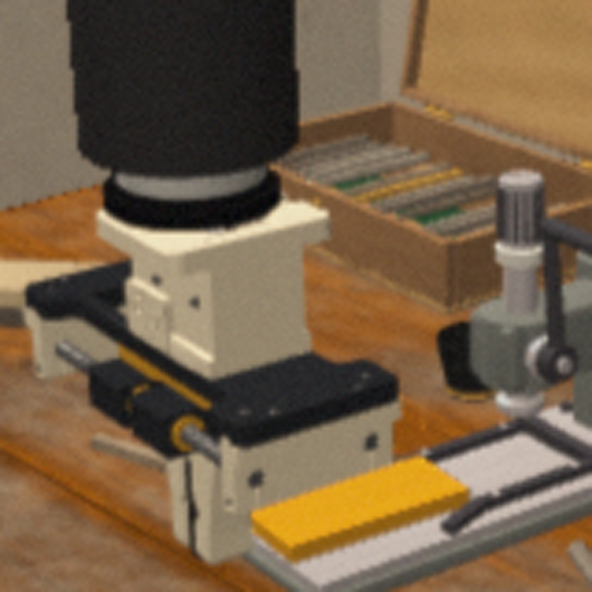

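Emit:
carry_out(
  series=[
    [[6,0,4,0,0,0],[6.5,0,12,0,0,0],[6.5,0,20,0,0,0],[6.5,0,27,0,0,0],[6.5,0,34,0,0,0],[6.5,0,41,0,0,0],[6.5,0,48,0,0,0],[6.5,0,55,0,0,0],[6.5,0,60,0,0,0],[6.5,0,60,0,0,0]],
  ],
)

```text
clock: 9.9
tool_pos: [0.5214, 0.092, -0.0082]
orientation: [26.4, 89.9, 19.6]
force: [0.1, 0.9, -0.2]
opening: 0.0003
```

Run:
```python
from g import *
o=st(); s=snapshot('scene'); crop(s,220,160,380,320,3.7,'pics/s11.png')
w=snapshot('wrist'); t=snapshot('top'); crop(t,250,160,410,320,3.7,'pics/t11.png')
```

```text
t 9.9 tcp g [-118.    -0.3   -8.2] F [ 0.1  0.9 -0.2] open 0.0003 q [  31.3   20.4  -31.9    0.   -37.7 -128.1]
tool axes in gauge: y 89.9 xz -1.0
```

View pics/s11.png

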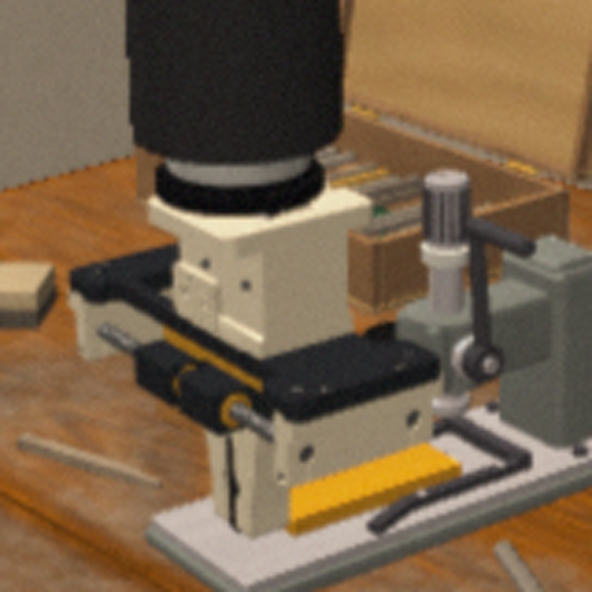

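View pics/t11.png

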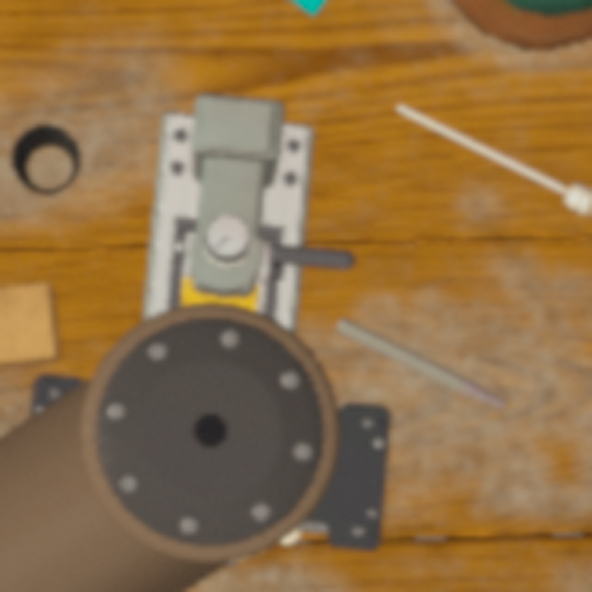

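Emit:
carry_out(
  series=[
    [[0,0,6,0,0,0],[0,0,12,0,0,0],[0,0,17,0,0,0],[0,0,21,0,0,0],[0,0,24,0,0,0],[0,0,26,0,0,0],[0,0,26,0,0,0]],
  ],
)

```text
clock: 10.92
tool_pos: [0.5456, 0.0883, -0.0083]
orientation: [-148.5, 89.9, -155.3]
force: [-4.3, -1.8, 2.5]
opening: 0.0007
```

Run:
```python
from g import *
o=st(); s=snapshot('scene'); crop(s,220,160,380,320,3.7,'pics/s12.png')
```

```text
t 10.93 tcp g [-93.5  -1.2  -8.3] F [-4.3 -1.8  2.5] open 0.0007 q [  29.5   22.1  -28.8   -0.   -39.2 -126.3]
tool axes in gauge: y 89.89 xz -1.0
```

View pics/s12.png

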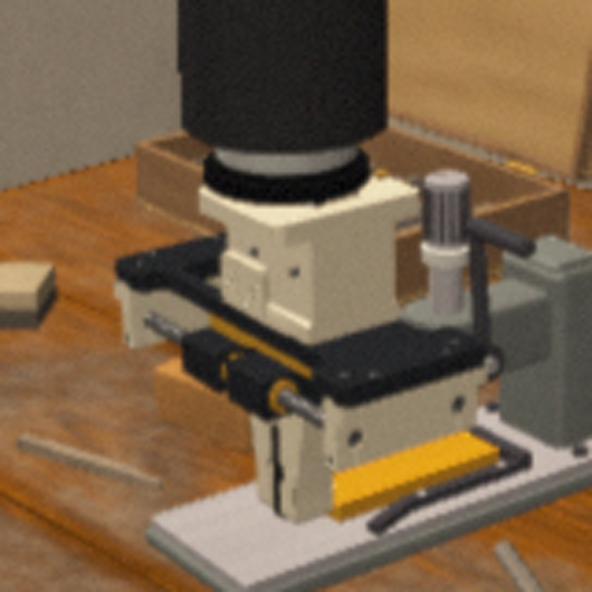

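Emit:
carry_out(
  series=[
    [[0,0,1.5,0,0,0],[0,0,3,0,0,0],[0,0,4,0,0,0],[0,0,4,0,0,0]],
  ],
)

```text
clock: 11.48
tool_pos: [0.5489, 0.0878, -0.0084]
orientation: [-155.8, 89.9, -162.6]
force: [-7.4, -0.4, 6.3]
opening: 0.0002
```

Run:
```python
from g import *
o=st()
```

```text
t 11.47 tcp g [-90.2  -1.2  -8.4] F [-7.4 -0.4  6.3] open 0.0002 q [  29.3   22.4  -28.3   -0.   -39.4 -126. ]
tool axes in gauge: y 89.89 xz -1.0
```

Emit:
carry_out(
  series=[
    [[0,0,1,0,0,0],[0,0,2,0,0,0],[0,0,3,0,0,0],[0,0,3,0,0,0]],
  ],
)

```text
clock: 11.98
tool_pos: [0.5491, 0.0876, -0.0085]
orientation: [-163.6, 89.6, -170.4]
force: [-19.1, 6.5, 14.6]
opening: 0.0004
```

Run:
```python
from g import *
o=st(); s=snapshot('scene'); crop(s,260,200,380,320,5,'pics/s13.png');t=snapshot('top'); crop(t,250,160,410,320,3.7,'pics/t13.png')
```

```text
t 11.97 tcp g [-90.   -1.4  -8.5] F [-19.1   6.5  14.6] open 0.0004 q [  29.1   22.6  -28.    -0.2  -39.8 -125.8]
tool axes in gauge: y 89.87 xz -1.0
```

View pics/s13.png

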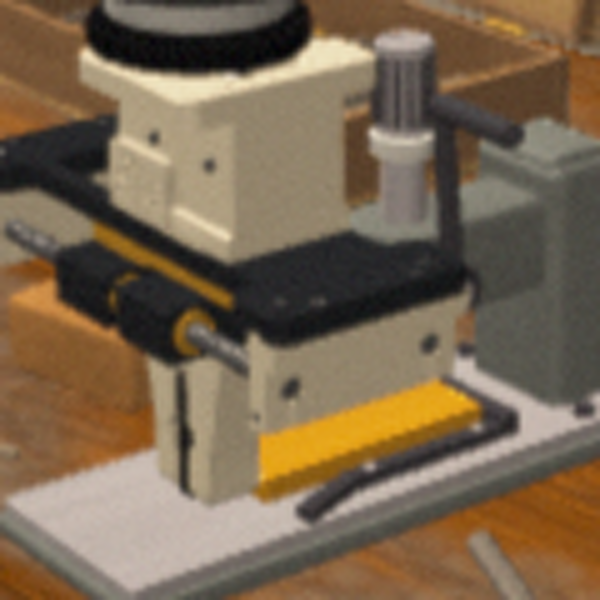

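Emit:
carry_out(
  series=[
    [[0,0,-6,0,0,0],[0,0,-20,0,0,0],[0,0,-45,0,0,0],[-30,0,-60,-10,0,0],[-80,0,-60,-20,0,0],[-130,0,-60,-30,0,0],[-180,0,-60,-40,0,0],[-210,0,-60,-50,0,0],[-210,0,-60,-60,0,0],[-210,0,-60,-70,0,0]],
  ],
  hand=0.3,
)

```text
clock: 13.32
tool_pos: [0.4938, 0.0953, 0.2024]
orientation: [-31.1, 89.9, 32.4]
force: [-0.3, -0.2, -0.3]
opening: 0.0308
```

Run:
```python
from g import *
o=st(); s=snapshot('scene'); crop(s,260,200,400,320,5,'pics/s14.png');t=snapshot('top'); crop(t,250,160,410,320,3.7,'pics/t14.png')
for v,(a,b,f) in ((s,(260,200,5)),(t,(250,160,3.7))):
  print(((proj(v,[g2w(p) for p in ((22,22.5,25),(22,-22.5,25),(-78,-22.5,25),(-78,22.5,25))])-[a,b])*f).round(0).tolist())
```

```text
t 13.32 tcp g [-1.458e+02 -2.000e-01  2.024e+02] F [-0.3 -0.2 -0.3] open 0.0308 q [ 33.3   4.  -20.5   0.  -65.4 -59.8]
tool axes in gauge: y 160.23 xz -1.0
[[410.0, 365.0], [487.0, 405.0], [268.0, 483.0], [195.0, 437.0]]
[[189.0, 231.0], [264.0, 238.0], [249.0, 406.0], [173.0, 399.0]]
```

View pics/s14.png

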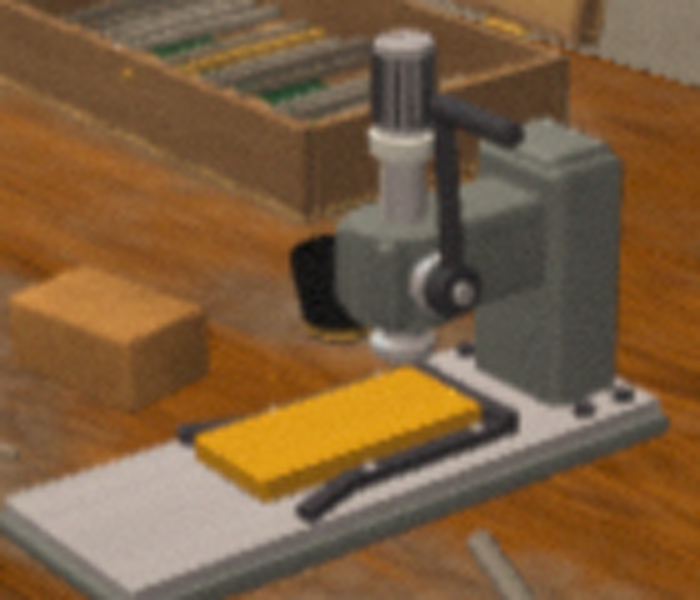

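View pics/t14.png

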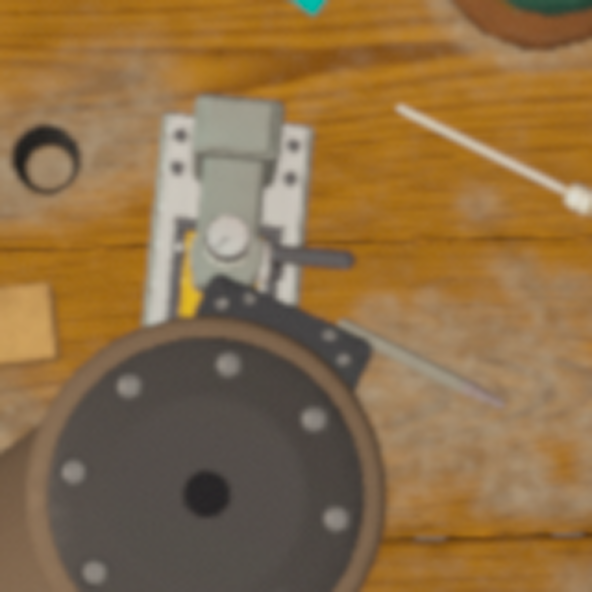

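Run:
```python
from g import *
print(mv((-5,-55,200),180)); print(mv((-5,-55,111),180))
```

```text
(array([   2.1, -151.1,   -3.2]), array([-19.97,   0.06,   0.06]))
(array([  91.1, -151. ,   -3.3]), array([-19.97,   0.06,   0.06]))
```

Emit:
carry_out(
  series=[
    [[2,-50,-1,-10,0,0],[2,-100,-2,-20,0,0],[2,-140,-3,-20,0,0],[2,-151,-3,-20,0,0],[2,-151,-3,-20,0,0],[2,-151,-3,-20,0,0]],
  ],
)

```text
clock: 14.18
tool_pos: [0.6263, 0.0247, 0.2]
orientation: [-18.0, 90.0, 65.2]
force: [-0.3, -0.5, 0.2]
opening: 0.0311
```

Run:
```python
from g import *
o=st();print(mv((-5,-55,111),180)); w=snapshot('wrist'); crop(w,200,150,440,330,3.3,'pics/w15.png')
```

```text
t 14.18 tcp g [ -6.  -54.8 200. ] F [-0.3 -0.5  0.2] open 0.0311 q [ 20.1  16.1  -5.8  -0.  -68.1 -26.9]
tool axes in gauge: y 179.85999999999999 xz -1.0
(array([89. , -1. , -0.2]), array([-0.14,  0.01,  0.  ]))
```

View pics/w15.png

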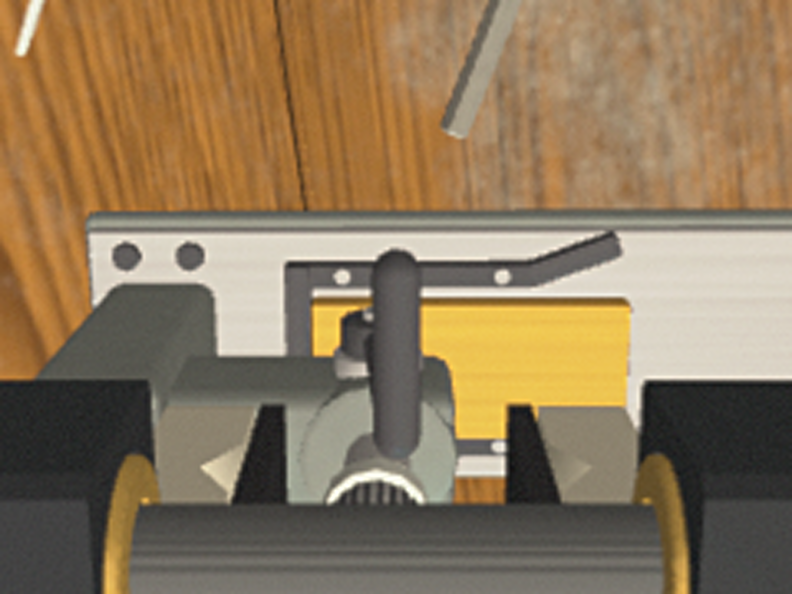

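Emit:
carry_out(
  series=[
    [[45,0,0,0,0,0],[80,0,0,0,0,0],[89,0,0,0,0,0],[89,0,0,0,0,0],[89,0,0,0,0,0]],
  ],
)

```text
clock: 14.85
tool_pos: [0.6281, 0.0246, 0.1127]
orientation: [-72.1, 89.8, 11.1]
force: [0.2, -0.9, 0.7]
opening: 0.0306
```

Run:
```python
from g import *
o=st(); w=snapshot('wrist'); crop(w,200,150,440,330,3.3,'pics/w16.png')
```

```text
t 14.85 tcp g [ -4.1 -54.7 112.7] F [ 0.2 -0.9  0.7] open 0.0306 q [ 20.   20.  -12.3   0.  -57.6 -26.8]
tool axes in gauge: y 179.92999999999998 xz -1.0
```

View pics/w16.png

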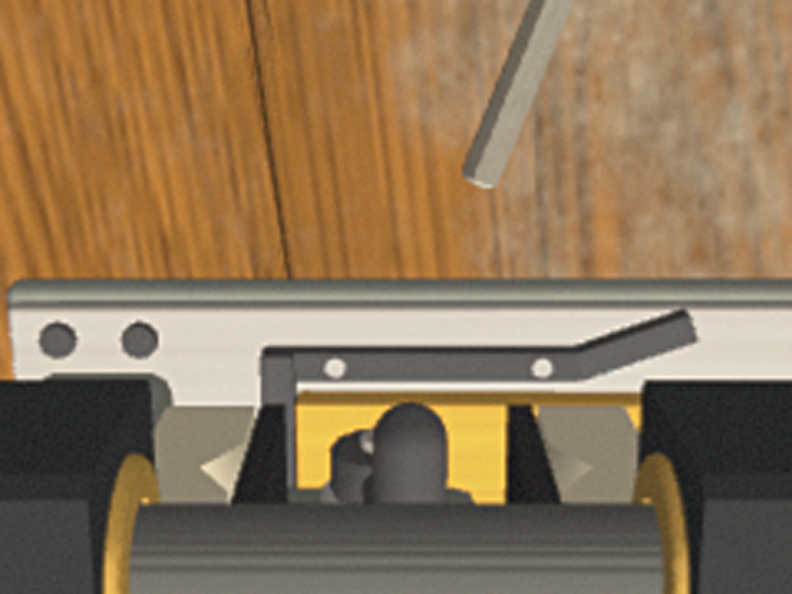

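Emit:
carry_out(
  series=[
    [[0,10,0,0,0,0],[0,15,0,0,0,0],[2,22,0,0,0,0],[3.5,28.5,0,0,0,0],[6,35,0,0,0,0],[9,41,0,0,0,0],[13,47,0,0,0,0],[17,52.5,0,0,0,0],[22,57.5,0,0,0,0],[27,62,0,0,0,0]],
  ],
)

```text
clock: 16.15
tool_pos: [0.5652, 0.0316, 0.0834]
orientation: [101.3, 90.0, -175.5]
force: [1.8, 0.4, 0.9]
opening: 0.0306
```

Run:
```python
from g import *
o=st(); w=snapshot('wrist'); crop(w,200,150,440,330,3.3,'pics/w17.png'); s=snapshot('scene'); crop(s,250,140,410,300,3.7,'pics/s17.png')
```

```text
t 16.15 tcp g [-67.5 -55.2  83.4] F [1.8 0.4 0.9] open 0.0306 q [ 23.   16.4 -22.1  -0.  -51.6 -29.8]
tool axes in gauge: y 179.89999999999998 xz -1.0
```

View pics/s17.png

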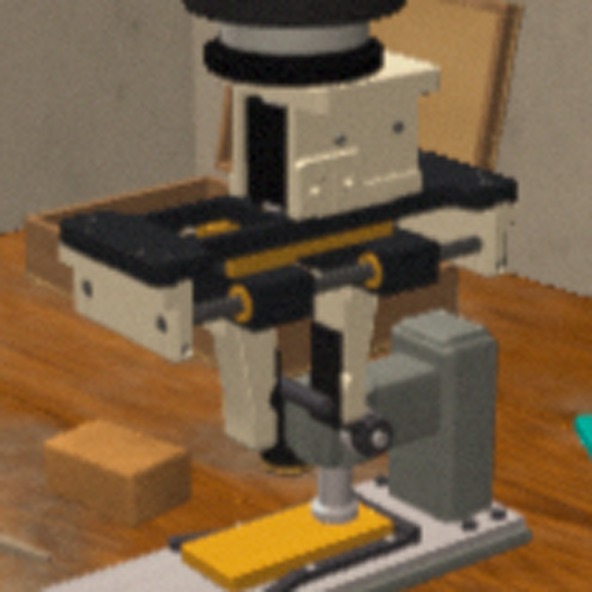

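Emit:
carry_out(
  series=[
    [[4,3,0,0,0,0],[8,6,0,0,0,0],[11,8,0,0,0,0],[12,10,0,0,0,0],[12,11,0,0,0,0],[12,11,0,0,0,0]],
  ],
)

```text
clock: 17.0
tool_pos: [0.5579, 0.0329, 0.0724]
orientation: [-80.9, 89.7, 2.3]
force: [13.8, -5.7, -6.0]
opening: 0.0304
```

Run:
```python
from g import *
o=st(); w=snapshot('wrist'); crop(w,200,150,440,330,3.3,'pics/w18.png'); s=snapshot('scene'); crop(s,250,140,410,300,3.7,'pics/s18.png')
```

```text
t 17.0 tcp g [-74.8 -54.7  72.4] F [13.8 -5.7 -6. ] open 0.0304 q [ 23.5  16.3 -24.    0.2 -49.4 -30.4]
tool axes in gauge: y 179.94 xz -1.0
```

View pics/s18.png

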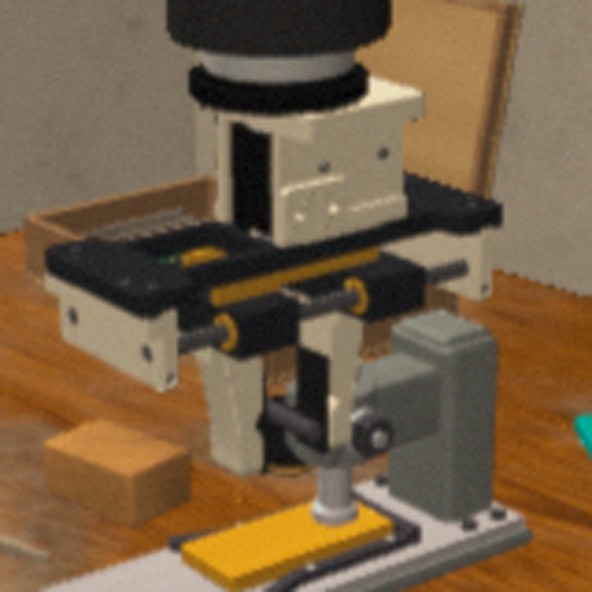

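View pics/w18.png

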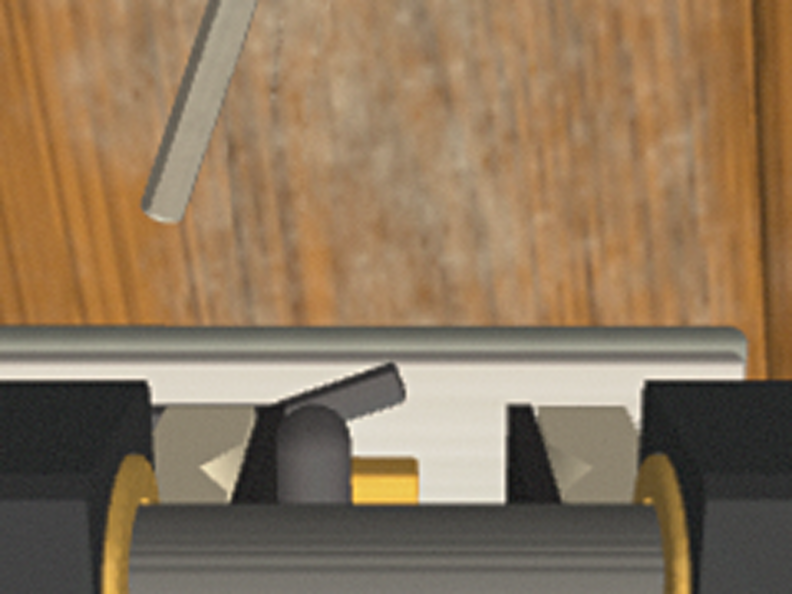

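Emit:
carry_out(
  series=[
    [[0,-8,0,0,0,0],[0,-14,0,0,0,0],[0,-14,0,0,0,0],[-40,-14,0,0,0,0],[-80,-14,0,0,0,0],[-120,-14,0,0,0,0],[-130,-14,10,-10,0,0],[-130,-14,20,-20,0,0],[-130,-14,20,-30,0,0],[-130,-14,20,-40,0,0]],
  ],
  hand=0,
)

```text
clock: 18.35
tool_pos: [0.5702, 0.0512, 0.2015]
orientation: [51.3, 90.0, 174.8]
force: [0.3, -0.5, 0.2]
opening: 0.0435
```

Run:
```python
from g import *
o=st(); s=snapshot('scene'); crop(s,260,200,400,320,5,'pics/s19.png');t=snapshot('top'); crop(t,250,160,410,320,3.7,'pics/t19.png')
print(mv((0,0,200),270))
```

```text
t 18.35 tcp g [-64.7 -35.  201.5] F [ 0.3 -0.5  0.2] open 0.0435 q [ 24.7  10.9 -12.4  -0.  -66.7   8.9]
tool axes in gauge: y -139.75 xz -1.0
(array([  1.5, -72.1, -14.7]), array([-4.997e+01,  4.000e-02, -2.000e-02]))
```

View pics/s19.png

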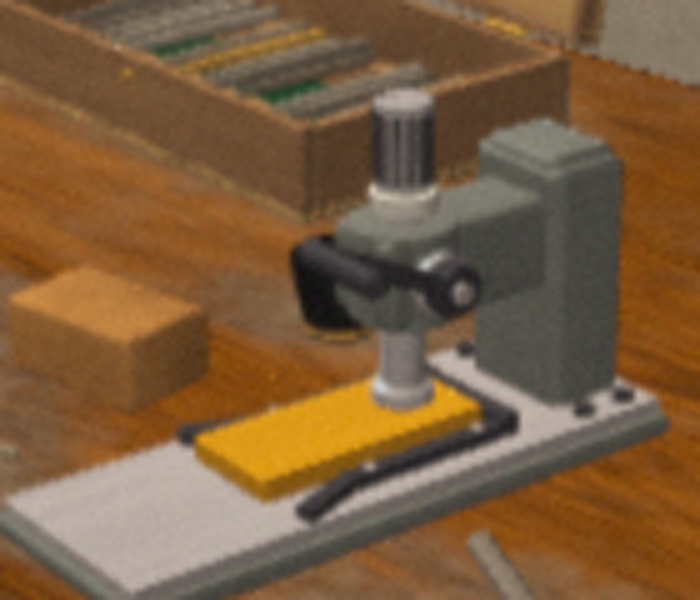

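View pics/t19.png

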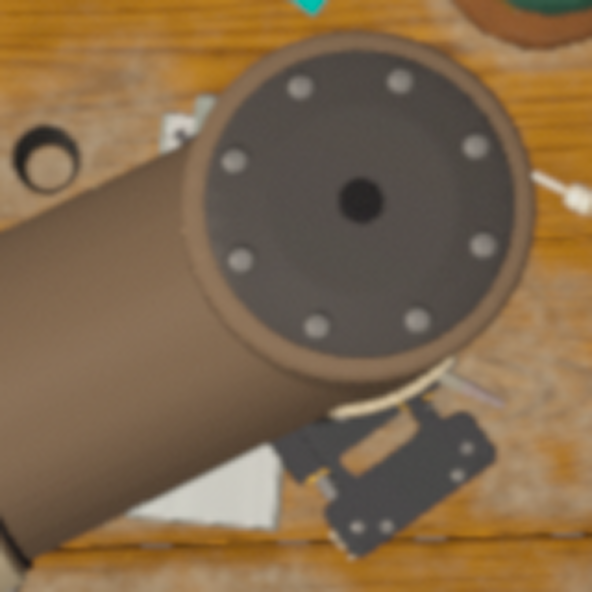

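Run:
```python
from g import *
print(mv((-60,0,200),270))
```

```text
(array([  1.6, -26.1,  23.9]), array([-4.997e+01,  4.000e-02, -2.000e-02]))
```

Emit:
carry_out(
  series=[
    [[1.5,-10,10,-10,0,0],[1.5,-26,24,-20,0,0],[1.5,-26,24,-30,0,0],[1.5,-26,24,-40,0,0],[1.5,-26,24,-50,0,0],[1.5,-26,24,-50,0,0],[1.5,-26,24,-50,0,0]],
  ],
)

```text
clock: 19.32
tool_pos: [0.5793, 0.0853, 0.2002]
orientation: [18.8, 90.0, -168.3]
force: [0.1, -0.1, -0.3]
opening: 0.0435
```

Run:
```python
from g import *
o=st(); w=snapshot('wrist'); save(w,'pics/w20.png'); crop(w,220,90,420,290,3,'pics/w20c.png')
print(proj(w,[g2w((0,0,144)),g2w((11,0,144)),g2w((0,11,144)),g2w((0,-11,144)),g2w((-11,0,144)),g2w((-63,-68,110.4))]))
```

```text
t 19.32 tcp g [-5.970e+01 -1.000e-01  2.002e+02] F [ 0.1 -0.1 -0.3] open 0.0435 q [ 27.5  12.2 -11.   -0.  -66.9  55.4]
tool axes in gauge: y -90.42 xz -1.0
[[319.02140089 154.30237854]
 [318.8878231  136.58526336]
 [301.97615658 154.42566662]
 [336.07060259 154.17063883]
 [319.15159465 171.56967495]
 [407.09869179 234.57707592]]
```

View pics/w20c.png

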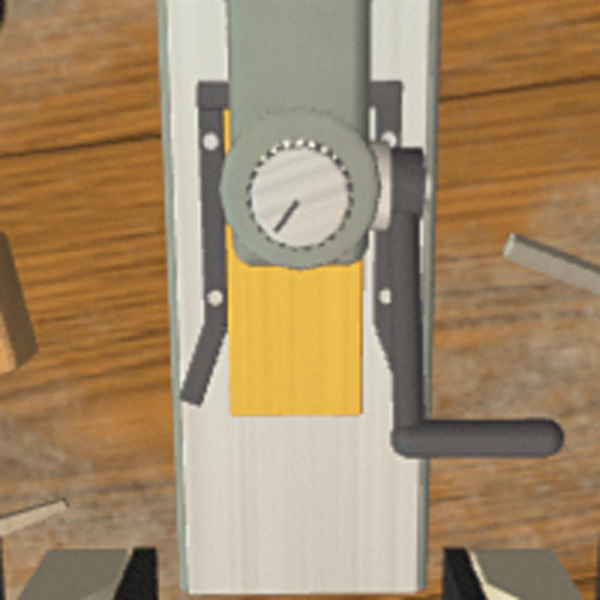

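Emit:
carry_out(
  series=[
    [[0,0.5,-30,0,0,0],[0,0.5,-55,0,0,0],[0,0.5,-58.7,0,0,0],[0,0.5,-58.7,0,0,0],[40,0.5,-58.7,0,0,0],[80,0.5,-58.7,0,0,0],[100,0.5,-58.7,0,0,0],[108,0.5,-58.7,0,0,0],[108,0.5,-58.7,0,0,0]],
  ],
)

```text
clock: 20.5
tool_pos: [0.6375, 0.0781, 0.0926]
orientation: [160.7, 90.0, -26.1]
force: [0.5, 0.4, 1.0]
opening: 0.0435
```

Run:
```python
from g import *
o=st(); s=snapshot('scene'); crop(s,270,150,400,280,4.5,'pics/s21.png')
```

```text
t 20.5 tcp g [-1.  -0.6 92.6] F [0.5 0.4 1. ] open 0.0435 q [ 24.4  22.3 -11.6   0.  -56.1  58.8]
tool axes in gauge: y -90.1 xz -1.0
```

View pics/s21.png

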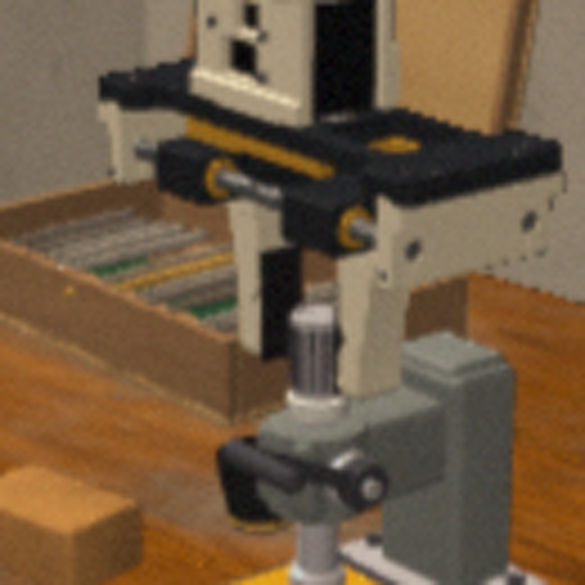

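Emit:
carry_out(
  series=[
    [[0,0,0,0,0,0],[0,0,0,0,0,0],[0,0,0,0,0,0],[0,0,0,0,0,0],[0,0,0,0,0,0]],
  ],
  hand=1,
)

```text
clock: 21.18
tool_pos: [0.638, 0.0779, 0.0927]
orientation: [-168.9, 90.0, 4.3]
force: [-0.4, 0.7, 4.6]
opening: 0.0215
```

Run:
```python
from g import *
o=st(); print(o['moment'])
```

```text
t 21.18 tcp g [-0.6 -0.6 92.7] F [-0.4  0.7  4.6] open 0.0215 q [ 24.3  22.3 -11.6   0.  -56.1  58.9]
tool axes in gauge: y -90.09 xz -1.0
[-0.02389809  0.37816203  0.02161595]
```

Emit:
carry_out(
  series=[
    [[0,0,0,5,0,0],[0,0,0,14,0,0],[0,0,0,23,0,0],[0,0,0,32,0,0],[0,0,0,41,0,0],[0,0,0,50,0,0],[0,0,0,59,0,0],[0,0,0,66,0,0],[0,0,0,72,0,0],[0,0,0,72,0,0]],
  ],
)

```text
clock: 22.42
tool_pos: [0.6377, 0.0777, 0.0927]
orientation: [-168.7, 90.0, -67.5]
force: [-2.0, -0.5, 5.5]
opening: 0.0212
```

Run:
```python
from g import *
o=st(); print(o['moment'],o['tau'][5]); s=snapshot('scene'); crop(s,270,150,400,280,4.5,'pics/s22.png')
```

```text
t 22.43 tcp g [-0.8 -0.9 92.7] F [-2.  -0.5  5.5] open 0.0212 q [ 24.3  22.3 -11.6   0.  -56.1 -13.1]
tool axes in gauge: y -162.09 xz -1.0
[-0.35421894  0.78982287 -0.01116708] -0.7953455485403538
```

View pics/s22.png

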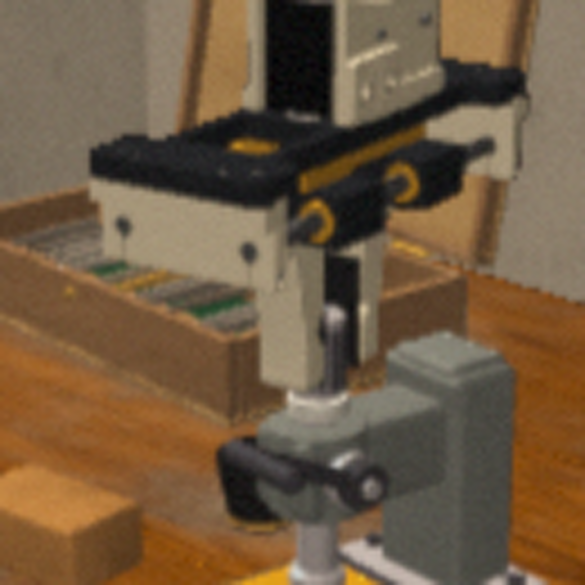

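Emit:
carry_out(
  series=[
    [[0,0,0,8,0,0],[0,0,0,16,0,0],[0,0,0,24,0,0],[0,0,0,32,0,0],[0,0,0,38,0,0],[0,0,0,38,0,0],[0,0,0,38,0,0]],
  ],
)

```text
clock: 23.35
tool_pos: [0.6375, 0.0777, 0.0927]
orientation: [172.8, 90.0, -123.9]
force: [-2.7, 0.1, 5.8]
opening: 0.0213
```

Run:
```python
from g import *
o=st(); print(o['moment'],o['tau'][5])
```

```text
t 23.35 tcp g [-1.  -0.9 92.7] F [-2.7  0.1  5.8] open 0.0213 q [ 24.3  22.3 -11.6   0.  -56.1 -51. ]
tool axes in gauge: y 160.01 xz -1.0
[-0.17309798  0.97903154 -0.00455866] -0.012556320580188185
```

Emit:
carry_out(
  series=[
    [[0,0,0,0,0,0],[0,0,0,0,0,0],[0,0,0,0,0,0],[-30,0,0,0,0,0],[-70,0,0,0,0,0],[-108,0,0,-10,0,0],[-108,0,0,-20,0,0],[-108,0,0,-30,0,0],[-108,0,0,-40,0,0],[-108,0,0,-50,0,0]],
  ],
  hand=0,
)

```text
clock: 24.6
tool_pos: [0.6376, 0.0779, 0.2]
orientation: [60.7, 90.0, 174.3]
force: [0.1, 0.2, 0.9]
opening: 0.0437
```

Run:
```python
from g import *
o=st(); print(mv((-60,0,200),270)); s=snapshot('scene'); crop(s,260,200,400,320,5,'pics/s23.png')
```

```text
t 24.6 tcp g [ -0.9  -0.7 200. ] F [0.1 0.2 0.9] open 0.0437 q [ 24.3  17.5  -3.7  -0.  -68.8  -0.8]
tool axes in gauge: y -149.75 xz -1.0
(array([ 0.1, 50.7, 30.3]), array([-5.975e+01,  1.000e-02, -1.000e-02]))
```

View pics/s23.png

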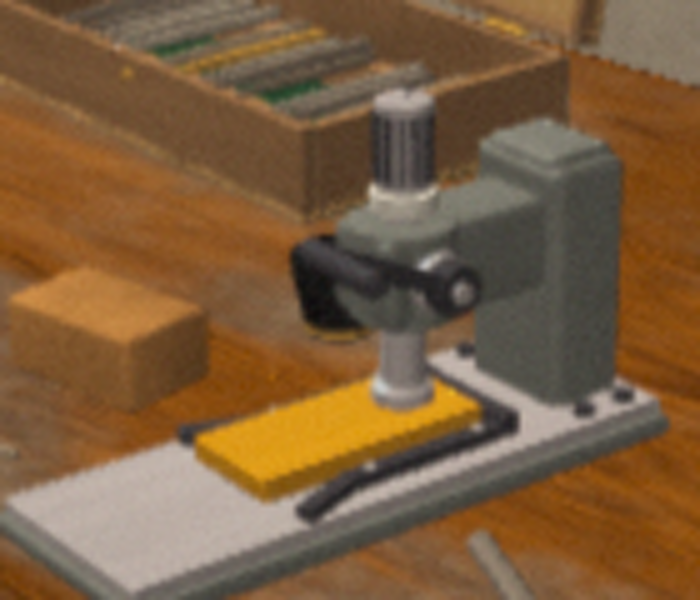

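Lever, blank and foot are unchanged. Now I go back to the earlier viewing pose to compare the index mark on the cap.

Emit:
carry_out(
  series=[
    [[0,25,15,-10,0,0],[0,51,30,-20,0,0],[0,51,30,-30,0,0],[0,51,30,-40,0,0],[0,51,30,-50,0,0],[0,51,30,-60,0,0],[0,51,30,-60,0,0],[0,51,30,-60,0,0]],
  ],
)

```text
clock: 25.65
tool_pos: [0.579, 0.0854, 0.2002]
orientation: [20.0, 90.0, -167.1]
force: [-0.4, 0.5, 0.2]
opening: 0.0438
```

Run:
```python
from g import *
o=st(); w=snapshot('wrist'); crop(w,220,90,420,290,3,'pics/w24.png')
t=snapshot('top'); save(t,'pics/t24.png')
```

```text
t 25.65 tcp g [-6.000e+01 -1.000e-01  2.002e+02] F [-0.4  0.5  0.2] open 0.0438 q [ 27.5  12.2 -11.   -0.  -66.8  55.4]
tool axes in gauge: y -90.38 xz -1.0
```

View pics/w24.png

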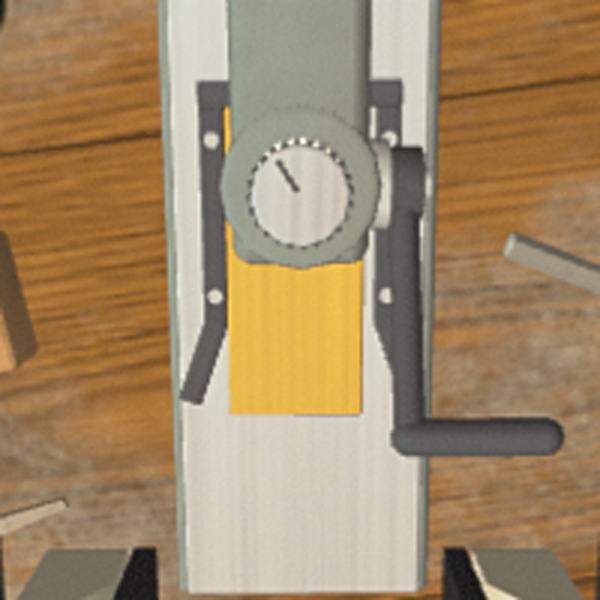

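View pics/t24.png

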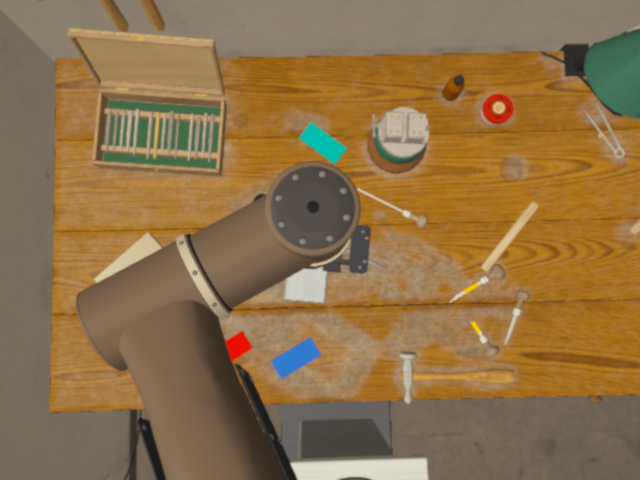

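Run:
```python
from g import *
w=snapshot('wrist')
for q in (0,.04,.08,.12): print(q,proj(w,[g2w((-70*np.cos(.45+q),-47,80+70*np.sin(.45+q)))])[0].round(1))
print(proj(w,[g2w((-78,0,25)),g2w((0,0,144))]).round(1))
```

```text
0 [380.1 234.6]
0.04 [380.7 233.8]
0.08 [381.3 232.9]
0.12 [381.9 231.8]
[[319.8 227.5]
 [319.3 153.8]]
```

Run:
```python
from plant import close_job
print(close_job())
```

```text
the job is handed in; nothing more can be done
None
```

I raised the lift lever, pushed the brass blank home against the end stop, lowered the lever, and turned the ratchet cap about 110° clockwise. Then I let go and handed the job in at about 26 s. The hand-in gave no verdict.

**Last checks**
- **Lever:** it was pushed against its hard stop both ways (about 20 N when raised, 14 N when lowered). At the end, the wrist picture put it at roughly 0 to 0.04 rad, below the 0.08 limit.
- **Blank:** the pushing force rose sharply to about 20 N at the stop. The blank then matched its home position to about 1 to 2 mm in the scene and wrist pictures, straight between the rails.
- **Foot:** it rests on the blank in the pictures. I could not measure its contact force.
- **Cap:** the index mark turned about 109° (1.9 rad), so the grip did not slip. If the thimble started at 0, about 0.9 rad of that was clutch slip. I could not read the thimble or the slip directly.
- **Other tools:** the robot touched none of them, and the ones not hidden by the arm in the last top picture are where they were.
- **Robot:** clear of everything at hand-in, with the force reading near zero.

**What disagreed:** the real fingertips end about 27 mm short of the reported TCP, although the text puts the TCP at their very end. Both the scene and wrist cameras showed this. When the TCP went below table height, there was still no contact force. I corrected all heights for it.

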